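# Set the tint dosing ring to the job's clip and store it

### The job

One tint jar stands on the black job mat: push the lever of the dosing unit round its scale until the orange pointer stands at the clip of that jar's colour, and leave it there. Then press the green button in the middle of the ring to store the dose, and let it spring back. Leave the coloured clips, the jars and everything else on the bench where they are, and never press the button while another dose is set.

Things in the scene. Friction and masses are not known exactly. Their poses are not given: they have to be found in the camera images.
- mat: flat black square job mat, 130 x 130 mm, 1 mm thin, on the table; one tint jar stands on its middle (within 15 mm), the others stand at least 200 mm away. Origin: its centre
- doser: the dosing unit, fixed to the table: a white round base, 290 mm across and 12 mm thick, with a scale of black marks on the half towards the robot (a mark each 0.1 rad); on it a ribbed aluminium ring, 140 mm across, with top 49 mm above the table; at its back (its +x side) a grey block 75 x 200 mm, 56 mm tall. Origin: centre of the base's underside, on the ring's axis, which is vertical. Its +x axis points from the axis to the block; the scale lies round its -x side
- axis (a point): point on the vertical axis of the ring, 52 mm above the table
- dose_ring (a joint): angle of the dose ring in rad, from -1.25 to 1.25 between its stops, 0 when the lever points along the unit's -x axis, growing counter-clockwise seen from above. It turns with friction (about 1.5 N of push at the lever's post) and stays where it is left
- lever_post (a point): the lever's black upright round post, 16 mm thick, standing 100 mm out from the axis, its top 85 mm above the table; this point is on its centre line 65 mm above the table. A flat arm at 36 to 44 mm height ties it to the ring. Below the arm the scale is clear down to 12 mm, save for the orange pointer on the outer side of the post
- pointer (a point): tip of the orange pointer under the lever, 120 mm out from the ring's axis, 20 mm above the table; it turns with the lever, in line with the post
- mark_red (a point): the red clip's spot on the scale: the middle of its inner edge, 120 mm out from the ring's axis, 20 mm above the table. The clip is a red block on the rim of the base, 14 mm wide along the rim, 28 mm long outwards from this point's radius (from 123 to 151 mm out), its top 22 mm above the table; it is stiff and must stay where it is
- mark_yellow (a point): the yellow clip's spot on the scale: the middle of its inner edge, 120 mm out from the ring's axis, 20 mm above the table. The clip is a yellow block on the rim of the base, 14 mm wide along the rim, 28 mm long outwards from this point's radius (from 123 to 151 mm out), its top 22 mm above the table; it is stiff and must stay where it is
- mark_blue (a point): the blue clip's spot on the scale: the middle of its inner edge, 120 mm out from the ring's axis, 20 mm above the table. The clip is a blue block on the rim of the base, 14 mm wide along the rim, 28 mm long outwards from this point's radius (from 123 to 151 mm out), its top 22 mm above the table; it is stiff and must stay where it is
- store_top (a point): centre of the top of the green round push button, 32 mm across, in the middle of the ring; pressed straight down it goes 6 mm against a spring (5 N when fully down) and springs back; about 5 mm down is enough. Its top is 74 mm above the table, 10 mm above its black housing (48 mm across)
- store (a joint): how far the green button is pressed in, m: 0 released, 0.006 fully down
- jar_red: closed white jar, 60 mm across and 85 mm tall, with a red cap and a red band round it; loose, 0.25 kg. Origin: centre of its underside
- jar_yellow: closed white jar, 60 mm across and 85 mm tall, with a yellow cap and a yellow band round it; loose, 0.25 kg. Origin: centre of its underside
- jar_blue: closed white jar, 60 mm across and 85 mm tall, with a blue cap and a blue band round it; loose, 0.25 kg. Origin: centre of its underside
- pigment_bottle: loose brown glass bottle with a white cap, 64 mm across, 130 mm tall; origin: centre of its underside
- spatula: loose spatula lying on the table, 280 mm long, 65 mm wide blade towards the robot; origin: half-way along it, on its underside
- cap: loose white bottle cap lying open side up, 70 mm across, 20 mm tall; origin: centre of its underside

How it is judged (in metres and radians):
On the way, in this order (a step that is already met when the one before it is completed fails the run):
1. the pointer stands still at the clip of the colour of the jar on the mat (((horizontal distance between jar_red and mat below 0.06 m and horizontal distance between pointer and mark_red below 0.007 m) or (horizontal distance between jar_yellow and mat below 0.06 m and horizontal distance between pointer and mark_yellow below 0.007 m) or (horizontal distance between jar_blue and mat below 0.06 m and horizontal distance between pointer and mark_blue below 0.007 m)) and velocity of joint dose_ring between -0.05 and 0.05 rad/s), for 0.3 s.
2. the green button is pressed down, at least 4 mm, with the pointer still at that clip (((horizontal distance between jar_red and mat below 0.06 m and horizontal distance between pointer and mark_red below 0.007 m) or (horizontal distance between jar_yellow and mat below 0.06 m and horizontal distance between pointer and mark_yellow below 0.007 m) or (horizontal distance between jar_blue and mat below 0.06 m and horizontal distance between pointer and mark_blue below 0.007 m)) and value of joint store above 0.004 m).
At the end, for the whole second after the job is handed in: The pointer's tip is within 7 mm (half the clip's width) of the spot of the clip whose colour is that of the jar on the mat, the ring is at rest, and the green button has been pressed at least 4 mm and has sprung back (all of step 1 and value of joint store below 0.0015 m); the robot touches nothing.
It fails at once if the button is pressed in (over 3 mm) while the pointer is not at the job's clip (value of joint store above 0.003 m and not ((horizontal distance between jar_red and mat below 0.06 m and horizontal distance between pointer and mark_red below 0.009 m) or (horizontal distance between jar_yellow and mat below 0.06 m and horizontal distance between pointer and mark_yellow below 0.009 m) or (horizontal distance between jar_blue and mat below 0.06 m and horizontal distance between pointer and mark_blue below 0.009 m))).
It fails at once if a coloured clip is shifted by more than 4 mm (distance of any of mark_red, mark_yellow, mark_blue from where it was at the start of the episode above 0.004 m).
It fails at once if a jar or another loose thing is moved or lifted by more than 15 mm (distance of any of jar_red, jar_yellow, jar_blue, pigment_bottle, spatula, cap from where it was at the start of the episode above 0.015 m).
It fails at once if a jar or the bottle is tipped (angle between any of jar_red, jar_yellow, jar_blue, pigment_bottle's own z axis and vertical above 0.3 rad).
It also fails if it takes over 51 s, if anything falls off the work surface, if the arm or the gripper's body presses on something with over 40 N, if the wrist force passes 120 N, or if a joint passes its speed limit or range.

### The arm

A 6-joint arm with a two-finger parallel gripper is mounted at the origin on the work surface. World frame = base frame: x ahead of the robot, y to its left, z up, the work surface at z = 0. Lengths are in m, angles in degrees, forces in N, time in s.
With the tool pointing down it reaches from about 0.325 to 0.9 m from the base axis. Payload 6.1 kg.
Tool frame: the origin (TCP) lies at the very end of the fingers, on their centre line; the grasp point (between the pads) lies 19 mm behind it (env.grip_depth is the distance from the TCP to the grasp point, in m); z points along the fingers, y is the direction in which the jaws open and shut (so a half turn about z gives the same grasp; the last joint's range is limited). The gripper opens to 85 mm and grips with 20 to 120 N. Pads are 22 mm wide; open, the fingers measure 114 mm over their backs; the gripper's body (76 mm by 85 mm) begins 54 mm behind the grasp point. The pads swing forward as they close: fully open they stand 13 mm farther back than shut.
Start: joints at [67.03, 12.628, 87.462, -0, 79.91, -7.225], TCP at [0.17, 0.602, 0.231] pointing down, gripper open.
Joint ranges: [-170.65, 170.65], [-52.31, 119.04], [5.05, 147.46], [-71.25, 251.25], [11.57, 151.72], [-153.62, 153.62]. Speed limits (degrees/s): [147.25, 147.25, 172.46, 180, 180, 180].

### API

Orientations are given as a 3x3 rotation matrix whose columns are the frame's x, y, z axes.
In Python, from rig import monitor, imaging, close_job, env gives the robot as it stands.
- The arm moves only by the tool drive_tool, never from a script. Its arguments are lists of equal length, an entry for each row: "translation": the shift along the tool's x, y, z in mm, a list of three; "yaw": the turn about the tool's z in degrees; "jaw": the opening in per cent of the stroke, from 0 (shut) to 100 (fully open). In form: {"translation": [[dx, dy, dz], ...], "yaw": [yaw, ...], "jaw": [jaw, ...]}. A call has 1 to 10 rows; each row is the pose to reach, as a shift and turn from the pose measured when the call began, along the tool's axes at that moment; what a row does not reach only later rows make up. A row lasts 1/8 s, in which the tool goes at most 62.5 mm and 10.7 degrees, less where a joint would pass 70% of its speed; a pose out of reach is approached as far as the arm can. A call with a gripper value outside its range is refused whole. The fingers move at their own pace and stop on an object; the grip force is fixed at half the most. Time passes only in rows, so rows that repeat a pose let the fingers close. It gives the time, the measured TCP pose, the force and the opening at its end, in the units of the state.
- monitor.get_obs(): the state, without advancing time (a new reading comes with each control period).
- imaging.read_camera(name): name is "side" or "top" or "wrist"; returns the picture (384x512x3 uint8, blue, green, red); there is no depth.
- imaging.get_calibration(name): a dict with "mtx" (3x3 intrinsics, pixels), "position" and "attitude" of the camera in the world. Camera axes: x right, y down, z forward; pixel columns grow to the right and rows downward; lengths in m; the calibration is good to about 2 mm. A picture is of the moment at which its call begins: read the wrist's pose just before it. get_calibration takes no time and is no camera call; for the wrist camera it gives the pose at the moment of the call.
- close_job(): hands the job in, once; it reports no verdict.
The state is a dict: "clock": time; "joint_positions": joint angles; "joint_velocities": joint speeds; "joint_torque": joint torques, N m; "position": TCP position; "ee_rot": TCP orientation; "contact_force": force on the tool from outside, world axes, zero at the start; "moment": the same for the moment, N m; "width": finger opening in m.
Only numpy, scipy, OpenCV 4.12 (cv2) and the standard library are available. Lean on these libraries where they do the work, as an engineer would, in place of code of your own. Each camera call takes 0.05 s, during which the arm holds its last target. There are 200 camera calls.

## Working session

There is one attempt and no reset: what is moved stays moved. The work goes in short steps, Python scripts to look and compute and a tool call to move; the robot and the scene stay as the last step left them, time stands still between calls to the robot, and variables do not carry over. Pictures are saved under pics/ and viewed, about 8 in all and at most 12, crops included, and the job is handed in when it is done.

Besides the shell and the picture viewer there is one more tool, called after ">>>" as name(argument=value, ...) on one line, values as JSON. drive_tool: Moves the arm, as the interface text tells. Its arguments: {"type":"object","properties":{"translation":{"type":"array","items":{"type":"array","items":{"type":"number"}}},"yaw":{"type":"array","items":{"type":"number"}},"jaw":{"type":"array","items":{"type":"number"}}},"required":["translation","yaw","jaw"]}

```bash
mkdir -p pics; python3 - <<'E'
from rig import monitor, imaging
import cv2
o=monitor.get_obs(); print(o['clock'],o['position'],o['ee_rot'],o['width'])
for n in('top','side'):
    im=imaging.read_camera(n); cv2.imwrite(f'pics/{n}0.png',im); c=imaging.get_calibration(n); print(n,c)
E
```

```text
0.0 [0.16935731 0.60098824 0.23018472] [[-9.62489868e-01  2.71316615e-01 -7.40333181e-04]
 [ 2.71317534e-01  9.62488196e-01 -1.80785951e-03]
 [ 2.22059626e-04 -1.94091183e-03 -9.99998092e-01]] 0.08528830088257021
top {'mtx': array([[478.31480909,   0.        , 256.20063075],
       [  0.        , 478.31480909, 187.48617041],
       [  0.        ,   0.        ,   1.        ]]), 'position': array([ 0.25161254, -0.00300058,  1.26892488]), 'attitude': array([[ 0.01606281, -0.98110354,  0.19281554],
       [-0.99977869, -0.0183799 , -0.01023427],
       [ 0.01358481, -0.19260848, -0.98118165]])}
side {'mtx': array([[481.86389516,   0.        , 259.24200949],
       [  0.        , 481.86389516, 191.30989502],
       [  0.        ,   0.        ,   1.        ]]), 'position': array([ 0.44051494, -1.27194086,  1.06631143]), 'attitude': array([[ 0.99926974, -0.00565253,  0.03778948],
       [-0.0331781 , -0.61891998,  0.784753  ],
       [ 0.01895282, -0.7854337 , -0.61865555]])}
```

View pics/top0.png

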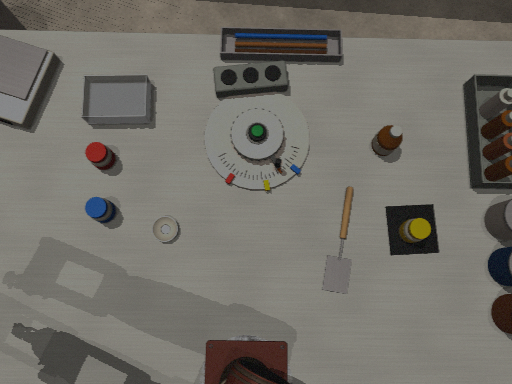

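View pics/side0.png

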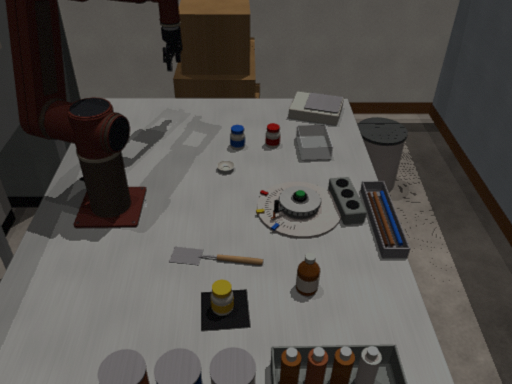

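The top view shows the yellow jar on the mat at (414,230). The clips are red (230,179), yellow (267,186) and blue (296,170). The lever post is at about (278,164), between yellow and blue. Next I'll measure these.

```bash
cat > h.py <<'E'
import numpy as np, cv2
from rig import monitor, imaging
def ray(c,uv,z):
    d=c['attitude']@np.linalg.inv(c['mtx'])@np.array([uv[0],uv[1],1.]); p=c['position']
    return (p+d*(z-p[2])/d[2])
def proj(c,X):
    q=c['mtx']@c['attitude'].T@(np.asarray(X)-c['position']); return q[:2]/q[2]
R={'red':((0,8),120,60),'orange':((9,17),120,80),'yellow':((22,35),120,80),'green':((50,75),100,50),'blue':((100,125),120,60)}
def blobs(im,col,roi,amin=4):
    (h0,h1),s,v=R[col]; hsv=cv2.cvtColor(im,cv2.COLOR_BGR2HSV)
    m=cv2.inRange(hsv,(h0,s,v),(h1,255,255))
    if col=='red': m|=cv2.inRange(hsv,(172,s,v),(180,255,255))
    x0,y0,x1,y1=roi; k=np.zeros_like(m); k[y0:y1,x0:x1]=m[y0:y1,x0:x1]
    n,_,st,ce=cv2.connectedComponentsWithStats(k)
    return [(ce[i].round(1),int(st[i,4])) for i in range(1,n) if st[i,4]>=amin]
E
python3 - <<'E'
from h import *
im=cv2.imread('pics/top0.png'); c=imaging.get_calibration('top'); roi=(195,90,320,200)
for col,z in(('green',.07),('red',.02),('yellow',.02),('blue',.02),('orange',.02)):
    for ce,a in blobs(im,col,roi): print(col,ce,a,ray(c,ce,z).round(4))
print('post',ray(c,(278,162),.085))
im2=cv2.imread('pics/side0.png');c=imaging.get_calibration('side')
for col,z in(('green',.07),('red',.02),('yellow',.02),('blue',.02),('orange',.02)):
    for ce,a in blobs(im2,col,(245,175,345,240)): print(col,ce,a,ray(c,ce,z).round(4))
a=cv2.resize(im[85:200,195:320],None,fx=5,fy=5,interpolation=2)
cv2.imwrite('pics/crop0.png',a)
E
```

```text
green [256.7 130.1] 113 [ 0.6402 -0.0144  0.07  ]
red [229.4 178.1] 51 [0.5212 0.0559 0.02  ]
yellow [266.2 184.7] 48 [ 0.5051 -0.0426  0.02  ]
blue [295.1 168.8] 53 [ 0.5501 -0.1196  0.02  ]
orange [280. 171.] 5 [ 0.5433 -0.0791  0.02  ]
post [ 0.55155816 -0.06989023  0.085     ]
green [300.  192.8] 42 [ 0.6372 -0.0174  0.07  ]
red [263.8 191.9] 17 [0.5203 0.0518 0.02  ]
yellow [259.7 210. ] 23 [ 0.5026 -0.0457  0.02  ]
blue [275.  225.8] 24 [ 0.5492 -0.1246  0.02  ]
```

View pics/crop0.png

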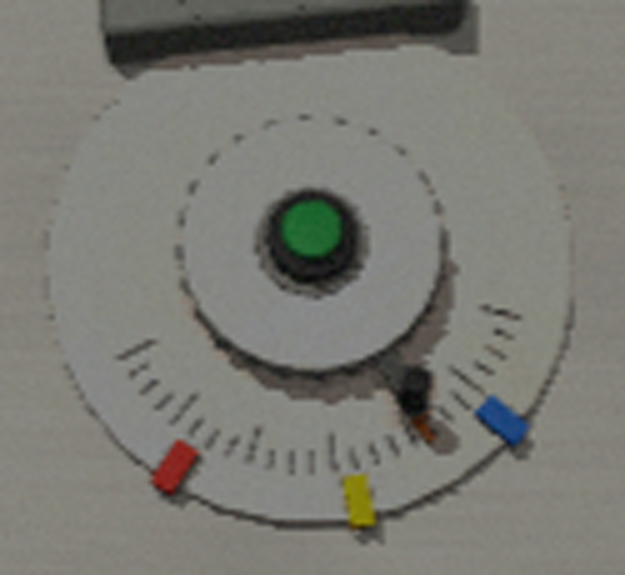

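>>> drive_tool(translation=[[-25,-24,0],[-60,-59,0],[-95,-93,0],[-130,-127,0],[-165,-161,0],[-200,-196,0],[-235,-230,0],[-270,-264,0],[-305,-298,0],[-340,-332,0]], yaw=[-2,-4,-6,-8,-10,-12,-14,-16,-18,-20], jaw=[35,35,35,35,35,35,35,35,35,35])

```text
clock: 1.35
position: [0.4069, 0.1877, 0.2306]
ee_rot: [[-0.997, -0.075, -0.001], [-0.075, 0.997, -0.002], [0.001, -0.002, -1.0]]
contact_force: [-0.3, -0.1, -0.6]
width: 0.0301
```

```bash
cat > to.py <<'E'
import sys
from h import *
def to(x,y,z,yawdeg=None):
    o=monitor.get_obs(); r=o['ee_rot']; d=r.T@(np.array([x,y,z])-o['position'])*1000
    a=np.degrees(np.arctan2(r[1,1],r[0,1])); print('t',o['clock'],'pos',o['position'].round(4),'yangle',a.round(1),'move mm',d.round(1),'yaw',None if yawdeg is None else round(a-yawdeg,1),'F',o['contact_force'].round(1),'w',round(o['width'],4))
if __name__=='__main__': to(*map(float,sys.argv[1:]))
E
python3 to.py .5548 -.0695 .23 108
```

```text
t 1.35 pos [0.4069 0.1877 0.2306] yangle 94.3 move mm [-128.1 -267.7    0.9] yaw -13.7 F [-0.3 -0.1 -0.6] w 0.0301
```

>>> drive_tool(translation=[[-16,-34,0],[-32,-67,0],[-48,-100,0],[-64,-134,0],[-80,-167,0],[-96,-200,0],[-112,-234,0],[-128,-267,0],[-128,-267,0],[-128,-267,0]], yaw=[-2,-4,-6,-8,-10,-12,-13,-14,-14,-14], jaw=[35,35,35,35,35,35,35,35,35,35])

```text
clock: 2.6
position: [0.5541, -0.0684, 0.2303]
ee_rot: [[-0.949, -0.314, -0.002], [-0.314, 0.949, -0.001], [0.002, -0.0, -1.0]]
contact_force: [0.4, -0.5, -0.3]
width: 0.0297
```

```bash
python3 - <<'E'
from h import *
c=imaging.get_calibration('wrist'); im=imaging.read_camera('wrist'); cv2.imwrite('pics/w1.png',im)
roi=(0,0,512,384)
for col,z in(('green',.074),('red',.022),('yellow',.022),('blue',.022),('orange',.02)):
    for ce,a in blobs(im,col,roi,60): print(col,ce,a,ray(c,ce,z).round(4))
print(c['position'],c['attitude'][:,2])
for n,p in (('axis',(.639,-.0155,.052)),('post',(.5548,-.0695,.085))): print(n,proj(c,p))
E
python3 to.py .5548 -.0695 .23 108
```

```text
green [274.5 255.1] 446 [ 0.6378 -0.0193  0.074 ]
red [356.  171.6] 239 [0.5202 0.0527 0.022 ]
blue [217.5 149.7] 240 [ 0.5484 -0.1219  0.022 ]
orange [121.4  39. ] 1082 [ 0.4623 -0.26    0.02  ]
[ 0.48995335 -0.08966514  0.37319453] [ 0.25387158  0.08314456 -0.96365772]
axis [275.95950133 248.16220778]
post [255.81531039 178.94610808]
t 2.65 pos [ 0.5541 -0.0681  0.2304] yangle 108.3 move mm [-0.3 -1.6  0.4] yaw 0.3 F [0.1 0.1 0. ] w 0.0301
```

View pics/w1.png

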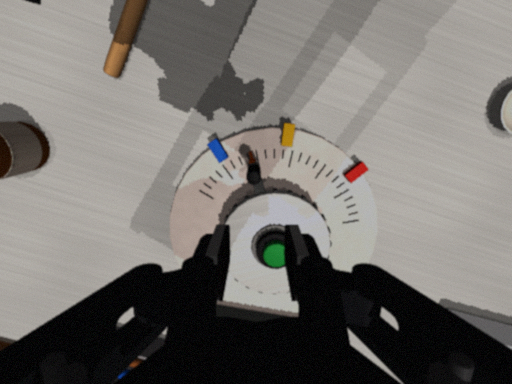

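The wrist view shows the post at (255,178), as predicted, between the blue (217,150) and yellow (288,135) clips. I'll lower the jaws so they straddle the post.

>>> drive_tool(translation=[[0,-2,20],[0,-2,50],[0,-2,80],[0,-2,110],[0,-2,135],[0,-2,155],[0,-2,168],[0,-2,174],[0,-2,174]], yaw=[0,0,0,0,0,0,0,0,0], jaw=[40,40,40,40,40,40,40,40,40])

```text
clock: 3.78
position: [0.5542, -0.0699, 0.0563]
ee_rot: [[-0.949, -0.315, -0.002], [-0.315, 0.949, -0.001], [0.002, -0.0, -1.0]]
contact_force: [-0.3, -1.0, 0.7]
width: 0.0343
```

```bash
python3 - <<'E'
from h import *
im=imaging.read_camera('side'); a=im[150:260,220:360]; a=cv2.resize(a,None,fx=5,fy=5,interpolation=2)
w=imaging.read_camera('wrist')
cv2.imwrite('pics/s2.png',np.vstack([a[:300],cv2.resize(w[100:300,100:450],(700,400))[:295]]))
E
python3 to.py .5401 -.0371 .054 
```

```text
t 3.875 pos [ 0.555  -0.0703  0.0572] yangle 108.3 move mm [ 3.7 36.2  3.2] yaw None F [-0.3  0.3  0. ] w 0.0341
```

View pics/s2.png

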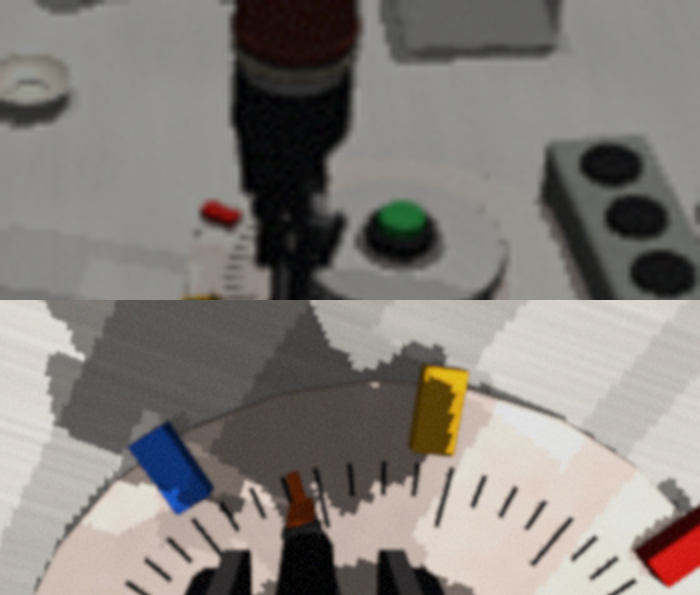

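The jaws straddle the post without contact, and the wrist view shows pointer tip (293,475 in the crop) and the yellow clip (432,455) clearly. I'll narrow the gap and push along the arc, deliberately stopping short.

>>> drive_tool(translation=[[0,0,2],[0,0,2],[1,4,2],[2,9,2],[3,14,2],[3,19,2],[3,24,2],[3,29,2],[3,33,2],[3,33,2]], yaw=[0,0,2,4,6,7,7,7,7,7], jaw=[26,26,26,26,26,26,26,26,26,26])

```text
clock: 5.12
position: [0.5417, -0.0392, 0.0551]
ee_rot: [[-0.98, -0.197, -0.0], [-0.197, 0.98, -0.001], [0.0, -0.001, -1.0]]
contact_force: [0.1, 0.6, -0.4]
width: 0.0224
```

```bash
python3 - <<'E'
from h import *
c=imaging.get_calibration('wrist');w=imaging.read_camera('wrist'); cv2.imwrite('pics/w3raw.png',w)
ax=np.array([.638,-.017]); 
for p in ((0.518,-.017,.02),): print(proj(c,p))
cv2.imwrite('pics/w3.png',cv2.resize(w[100:250,170:370],None,fx=4,fy=4,interpolation=2))
E
python3 to.py .5401 -.0371 .054
```

```text
[297.47216699 188.74307624]
t 5.175 pos [ 0.5419 -0.0393  0.0552] yangle 101.4 move mm [1.3 2.6 1.2] yaw None F [-0.   0.2 -1.3] w 0.022
```

View pics/w3.png

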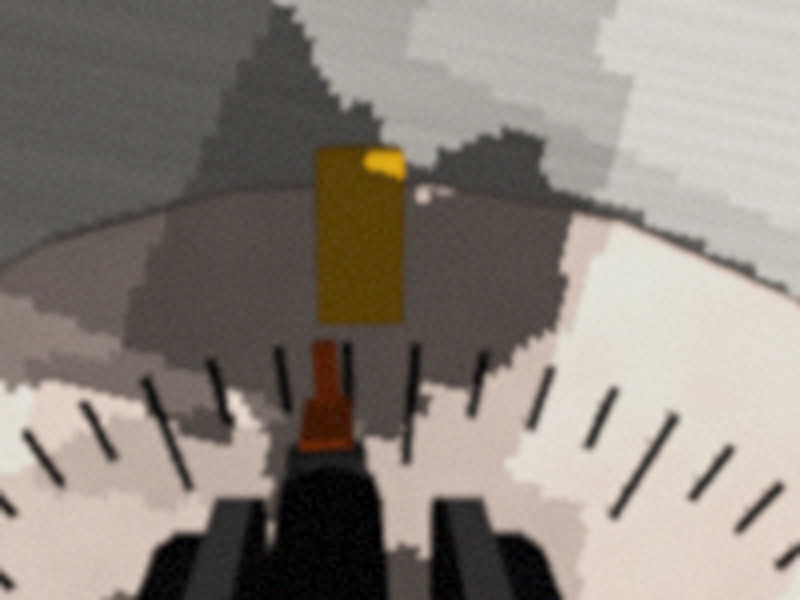

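Pointer tip is at (323,342) and the clip axis at 361, with 6.1 px/mm, so it is 6 mm short at r=120. That is 5 mm more at the post.

>>> drive_tool(translation=[[0,2,0],[0,4,0],[0,5,0],[0,5,0],[0,5,0]], yaw=[1,2,3,3,3], jaw=[26,26,26,26,26])

```text
clock: 5.8
position: [0.5409, -0.0343, 0.0552]
ee_rot: [[-0.989, -0.146, -0.0], [-0.146, 0.989, -0.001], [0.0, -0.001, -1.0]]
contact_force: [-0.7, -0.7, -0.2]
width: 0.0222
```

```bash
python3 - <<'E'
from h import *
w=imaging.read_camera('wrist')
cv2.imwrite('pics/w4.png',cv2.resize(w[100:250,170:370],None,fx=4,fy=4,interpolation=2))
E
python3 to.py .5401 -.0371 .054
```

```text
t 5.85 pos [ 0.5409 -0.0343  0.0552] yangle 98.4 move mm [ 1.2 -2.6  1.2] yaw None F [-0.1 -0.8 -0.5] w 0.0223
```

View pics/w4.png

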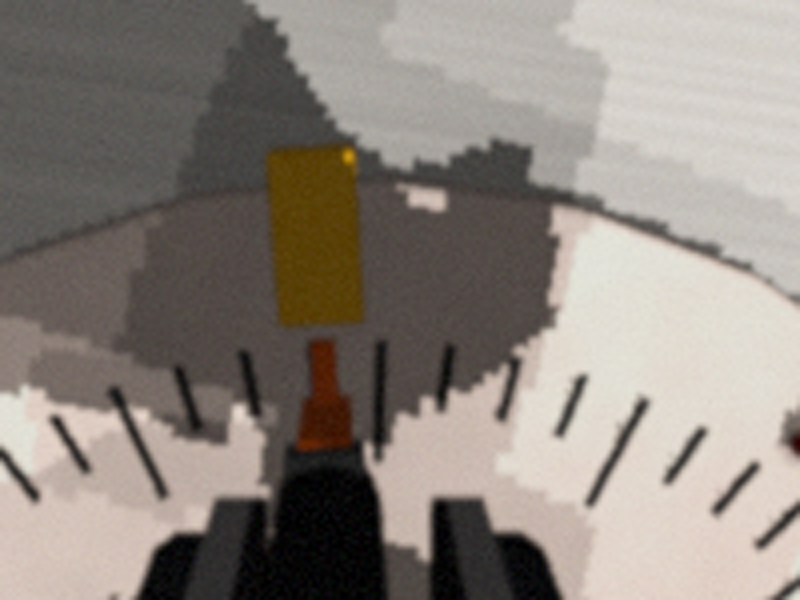

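The pointer is aligned: tip at 323, clip middle at 321. I'll back off slightly, lift, and shut the jaws over the button.

>>> drive_tool(translation=[[0,-2.5,0],[0,-2.5,0],[0,-2.5,-10],[0,-2.5,-30],[0,-2.5,-55],[0,-2.5,-70],[0,-2.5,-70]], yaw=[0,0,0,0,0,0,0], jaw=[26,26,26,26,26,26,26])

```text
clock: 6.72
position: [0.5425, -0.037, 0.1269]
ee_rot: [[-0.989, -0.146, 0.003], [-0.146, 0.989, -0.001], [-0.003, -0.002, -1.0]]
contact_force: [0.9, -0.1, -0.8]
width: 0.022
```

```bash
python3 to.py .638 -.017 .0685
```

```text
t 6.725 pos [ 0.5425 -0.037   0.1269] yangle 98.4 move mm [-97.3   6.   58.7] yaw None F [ 0.9 -0.1 -0.8] w 0.022
```

>>> drive_tool(translation=[[-15,1,0],[-40,3,0],[-65,4,0],[-85,5,0],[-97,6,5],[-97,6,15],[-97,6,25],[-97,6,28],[-97,6,28]], yaw=[0,0,0,0,0,0,0,0,0], jaw=[0,0,0,0,0,0,0,0,0])

```text
clock: 7.85
position: [0.637, -0.017, 0.0987]
ee_rot: [[-0.989, -0.145, 0.002], [-0.145, 0.989, -0.001], [-0.002, -0.001, -1.0]]
contact_force: [0.5, 0.9, 0.3]
width: -0.0001
```

```bash
python3 - <<'E'
from h import *
w=imaging.read_camera('wrist'); s=imaging.read_camera('side')
a=cv2.resize(s[165:245,240:350],(688,500),interpolation=2)[:290]
b=cv2.resize(w[20:384,100:420],(264,300))
cv2.imwrite('pics/w5.png',np.vstack([cv2.resize(w[40:240,120:400],(700,500),interpolation=2)[:300],np.pad(cv2.resize(s[165:245,240:350],(400,290),interpolation=2),((0,0),(0,300),(0,0)))]))
E
python3 to.py .638 -.017 .0685
```

```text
t 7.95 pos [ 0.6377 -0.0171  0.0996] yangle 98.4 move mm [-0.2  0.1 31.1] yaw None F [-0.9 -0.  -0.9] w -0.0001
```

View pics/w5.png

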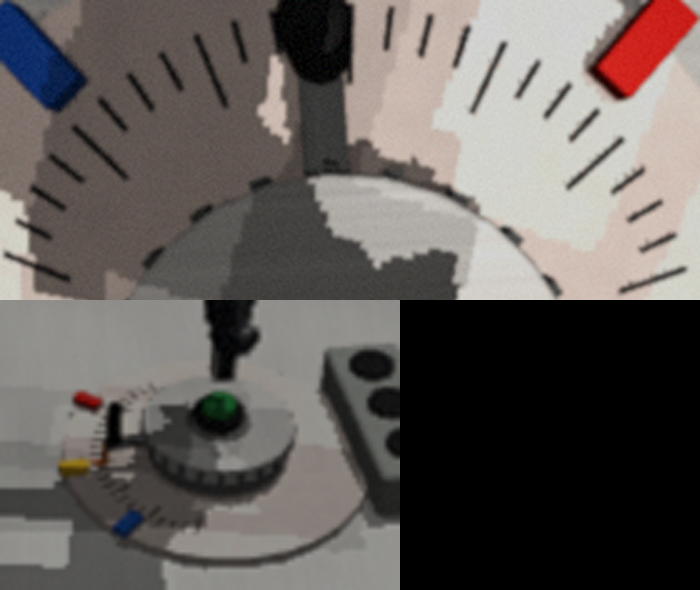

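The side view still shows the pointer at the yellow clip, and the fingers are over the button. Pressing now.

>>> drive_tool(translation=[[0,0,10],[0,0,20],[0,0,25],[0,0,28],[0,0,30],[0,0,31],[0,0,31],[0,0,31]], yaw=[0,0,0,0,0,0,0,0], jaw=[0,0,0,0,0,0,0,0])

```text
clock: 8.95
position: [0.6379, -0.0171, 0.0689]
ee_rot: [[-0.989, -0.145, 0.004], [-0.145, 0.989, -0.001], [-0.004, -0.002, -1.0]]
contact_force: [-3.8, 0.0, 5.0]
width: 0.0
```

```bash
python3 to.py .638 -.017 .0685
```

```text
t 8.95 pos [ 0.6379 -0.0171  0.0689] yangle 98.4 move mm [-0.1  0.1  0.4] yaw None F [-3.8  0.   5. ] w 0.0
```

Vertical force is 5 N, about full spring force. I'll press 1.5 mm more to confirm the stop.

>>> drive_tool(translation=[[0,0,0.8],[0,0,1.5],[0,0,1.5]], yaw=[0,0,0], jaw=[0,0,0])

```text
clock: 9.32
position: [0.638, -0.0171, 0.068]
ee_rot: [[-0.989, -0.145, 0.004], [-0.145, 0.989, -0.001], [-0.004, -0.002, -1.0]]
contact_force: [-4.2, 0.4, 7.5]
width: -0.0001
```

Force rose to 7.5 N at z = 0.068, so the button is on its stop. Now I'll retreat up and away so the top camera can see.

>>> drive_tool(translation=[[0,0,-5],[0,0,-20],[0,0,-50],[0,0,-90],[0,0,-130],[0,40,-150],[0,90,-150],[0,140,-150],[0,180,-150],[0,180,-150]], yaw=[0,0,0,0,0,0,0,0,0,0], jaw=[0,0,0,0,0,0,0,0,0,0])

```text
clock: 10.58
position: [0.6109, 0.1641, 0.2185]
ee_rot: [[-0.989, -0.149, 0.005], [-0.149, 0.989, -0.001], [-0.005, -0.001, -1.0]]
contact_force: [1.1, -0.4, 0.4]
width: 0.0003
```

```bash
python3 - <<'E'
from h import *
im=imaging.read_camera('top'); cv2.imwrite('pics/top9r.png',im)
a=cv2.resize(im[85:200,195:320],None,fx=5,fy=5,interpolation=2); cv2.imwrite('pics/top9.png',a)
old=cv2.imread('pics/top0.png')
for col in('red','yellow','blue','green'):
    print(col,[b for b in blobs(old,col,(60,60,460,290),25)],[b for b in blobs(im,col,(60,60,460,290),25)])
E
python3 to.py .638 -.017 .0685
```

```text
red [(array([ 95.3, 151.4]), 324), (array([229.4, 178.1]), 51)] [(array([147.5, 196.1]), 15876), (array([229.3, 178. ]), 54)]
yellow [(array([266.2, 184.7]), 48), (array([419.7, 227.9]), 361)] [(array([266.3, 184.8]), 49), (array([419.6, 228.1]), 377), (array([401.9, 230.5]), 43)]
blue [(array([295.1, 168.8]), 53), (array([ 95.5, 206.9]), 336)] [(array([295.1, 168.9]), 54), (array([ 95.6, 207. ]), 340)]
green [(array([256.7, 130.1]), 113)] [(array([256.9, 130.4]), 120)]
t 10.625 pos [0.6113 0.1624 0.2183] yangle 98.5 move mm [   0.9 -181.   150.2] yaw None F [ 0.  -0.1 -0.1] w -0.0001
```

View pics/top9.png

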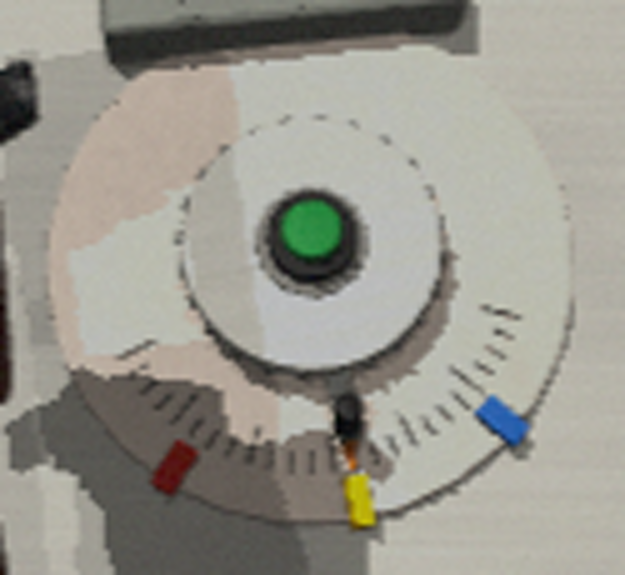

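The pointer (350,462) lies on the yellow clip's axis, the button is up, and the clips have not moved. Handing in.

```bash
python3 -c "
from rig import close_job; print(close_job())"
```

```text
the job is handed in; nothing more can be done
None
```

The yellow jar stood on the mat, so I pushed the lever round until the orange pointer stood at the yellow clip. I then pressed the green button to its stop, retreated clear and handed the job in at about 10.6 s. No verdict was reported.

- **Pointer:** the last wrist close-up had the tip within about 0.5 mm of the middle of the yellow clip. The final top view still shows it in line with the clip.
- **Button:** force rose from 5.0 N to 7.5 N as I pressed on from z = 0.069 to 0.068 m, which I take as the stop. A sideways force of about 4 N showed during the press and I did not trace its cause. In the last picture the button matches its place in the first picture, so it has sprung back.
- **Everything else:** the three clips and the yellow and blue jars are within 0.3 px of where they started. The red jar was hidden by the arm in the last picture, so I could not compare it. I did not measure the bottle, spatula or white cap, but no move came near them. The contact force was about 0 N at the end.

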